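# Load a rivet strip into the bench press feeder and close its keeper rail

## Robot

A 6-joint arm with a two-finger parallel gripper is mounted at the origin on the work surface. World frame = base frame: x ahead of the robot, y to its left, z up, the work surface at z = 0. Lengths are in m, angles in rad, forces in N, time in s.
With the tool pointing down it reaches from about 0.425 to 1.125 m from the base axis. Payload 14.9 kg.
Tool frame: the origin (TCP) lies on the mounting face of the last link; the fingertips stand 191 mm ahead of it and the grasp point (between the pads) lies 172 mm ahead of it (bot.nose_length is the distance from the TCP to the fingertips, in m); z points along the fingers, y is the direction in which the jaws open and shut (so a half turn about z gives the same grasp; the last joint's range is limited). The gripper opens to 91 mm and grips with 3 to 60 N. Pads are 32 mm wide; open, the fingers measure 118 mm over their backs; the gripper's body (76 mm by 178 mm) begins 60 mm behind the grasp point.
Start: joints at [1.248, 0.379, 1.734, -0, 1.028, -0.033], TCP at [0.2, 0.671, 0.405] pointing down, gripper open.
Joint ranges: [-2.77, 2.77], [-0.74, 2.19], [0, 2.66], [-1.06, 4.2], [0.31, 2.87], [-3.08, 3.08]. Speed limits (rad/s): [1.89, 1.89, 2.39, 3.14, 3.14, 3.14].

## Interface

Orientations are given as a unit quaternion [w, x, y, z].
In Python, from bench import bot gives the robot as it stands.
- The arm moves only by the tool apply_moves, never from a script. Its argument "motion" is a list of rows, each a list of 3 entries, a list of its own where there are three numbers: the shift along the tool's x, y, z in mm, then the turn, a rotation vector about the tool's x, y, z in rad, then the finger opening in mm, from 0 to 91.2. In form: [[[x, y, z], [wx, wy, wz], claw], ...]. A call has 1 to 12 rows; each row is the pose to reach, as a shift and turn from the pose measured when the call began, along the tool's axes at that moment; what a row does not reach only later rows make up. A row lasts 1/8 s, in which the tool goes at most 62.5 mm and 10.7 degrees, less where a joint would pass 70% of its speed; a pose out of reach is approached as far as the arm can. A call with a gripper value outside its range is refused whole. The fingers move at their own pace and stop on an object; "newtons" is the grip in N (left out, the last holds). Time passes only in rows, so rows that repeat a pose let the fingers close. It gives the time, the measured TCP pose, the force and the opening at its end, in the units of the state.
- bot.observe(): the state, without advancing time (a new reading comes with each control period).
- bot.camera(name): name is "side" or "top" or "wrist"; returns (picture, depth): 420x560x3 uint8, blue, green, red; 420x560 float32, m along the optical axis (not along the pixel's ray), 0 where there is no reading.
- bot.camera_info(name): a dict with "camera_matrix" (3x3 intrinsics, pixels), "extrinsics" (4x4, takes a point from camera to world coordinates); the wrist camera has in their place "mount" (4x4, takes a point from camera to tool coordinates, whose origin is the TCP and whose axes are the flange's). Camera axes: x right, y down, z forward; pixel columns grow to the right and rows downward; lengths in m; the calibration is good to about 2 mm. A picture is of the moment at which its call begins: read the wrist's pose just before it. camera_info takes no time and is no camera call.
- bot.job_done(): hands the job in, once; it reports no verdict.
The state is a dict: "time_s": time; "joint_positions": joint angles; "joint_vel": joint speeds; "joint_efforts": joint torques, N m; "eef_pos": TCP position; "orientation": TCP orientation; "ft_force": force on the tool from outside, world axes, zero at the start; "torque": the same for the moment, N m; "opening": finger opening in m.
Only numpy, scipy, OpenCV 4.12 (cv2) and the standard library are available. Lean on these libraries where they do the work, as an engineer would, in place of code of your own. Each camera call takes 0.05 s, during which the arm holds its last target. There are 200 camera calls.

## Task

Load the full-length rivet strip into the feeder of the little rivet press: push the spring follower back with it and set it down in the channel, upright, behind the stop lip, so that the spring holds it against the lip. Then, with the strip released, swing the keeper rail fully shut over it. Leave the short used strip and everything else on the bench where they are.

Things in the scene. Friction and masses are not known exactly. Their poses are not given: they have to be found in the camera images.
- strip_mid (a point): Centre of the full-length rivet strip: upright aluminium stick of ten rivets, heads up; to touch a solid block 84 mm long (its x), 12 wide (y), 30 tall (z), 50 to 100 g, standing on the table at the start. Either end may go foremost. Grip it across its width at mid-length, by its top 15 mm.
- stub_mid (a point): Centre of the short, partly used strip, to be left alone: same section (12 mm wide, 30 tall) but only 44 mm long, five rivets.
- seat (a point): Fixed point of the steel feeder: where the full strip's centre lies when loaded, 35 mm above the table. Its x runs along the channel from the rail's hinge to the stop lip and press head; z up. Channel open above: floor 20 mm above the table, 15 mm wide, wall tops (flared outwards) 32 mm above the table. Base plate 64 mm wide, 12 thick, from x = -118 to +142 mm.
- lip (a point): Top edge of the stop lip's face towards the follower: 42 mm ahead of the seat (x), 28 mm above the table; the lip is 10 mm thick. With the follower at rest only 64 mm are free behind the lip: push the follower back at least 20 mm with the strip's end, the strip's underside just above the lip, then lower the strip to the channel floor and let go.
- head (a point): Middle of the top of the grey press head, a fixed block 36 mm along the channel, 50 across, 122 mm ahead of the seat, 70 mm above the table. Between lip and head is only a low plate, 18 mm high.
- follower_face (a point): Middle of the front face of the brass spring follower in the channel, 35 mm above the table; the face is 12.5 mm wide and spans 20.5 to 50 mm above the table. At rest it is at x = -22 mm from the seat; with the strip loaded at x = -42 mm.
- follower (a joint): How far the follower has been pushed back (away from the lip), in m: 0 at rest, 0.020 with the strip loaded, stop at 0.036. Its spring pushes towards the lip with 3 N at rest and 5.4 N at 0.020 (120 N/m).
- rail_hinge (a point): Hinge axis of the keeper rail: 100 mm behind the seat (x = -100 mm), 56 mm above the table; the axis is level, across the channel. Ears beside it, 34 mm over all, reach 64 mm above the table.
- rail_bar (a point): Middle of the cross bar (8 mm round, 44 mm long, across the channel) at the free end of the keeper rail, 146 mm from the hinge. The rail is a flat steel bar 150 mm long, 16 wide, 6 thick, its middle plane through hinge and bar. Site x runs from hinge to bar, z out of the outer face (upper when shut). Push the rail over and down by its outer face, or take it by the bar.
- rail (a joint): Opening angle of the keeper rail, in rad: 0 shut (level, its underside 3 mm above a seated strip), about 1.6 upright, stop at 1.9 (leaning away from the strip). The hinge is stiff: the rail stays where it is left and takes about 1 to 2 N at its end to move.
- jar: Bystander, to be left alone: small round glass jar, 48 mm across, 50 tall; origin at the middle of its underside.
- pot: Bystander, to be left alone: small black pot with a white cap, 32 mm across, 30 tall; origin at the middle of its underside.
- clamp: Bystander, to be left alone: wooden ring clamp lying flat, 120 x 26 x 22 mm; origin at the middle of its underside.
- graver: Bystander, to be left alone: graver lying flat, wooden handle and thin steel blade, about 130 mm long, 20 tall; origin at the middle of its underside.
- whetstone: Bystander, to be left alone: flat sharpening stone 100 x 36 x 18 mm; origin at the middle of its underside.
- loupe: Bystander, to be left alone: eye loupe standing on its rim, 40 mm across, 20 tall; origin at the middle of its underside.
Things that resemble listed ones, but are neither listed nor needed, are in the scene too. What is shaped like the part that bears strip_mid but pink is not meant.

How it is judged:
By the outcome, as a careful person would: the job done as asked, in the order asked, and still so for the second after the job is handed in, with the robot touching nothing.
It also fails if it takes over 58 s, if anything falls off the work surface, if the arm or the gripper's body presses on something with over 40 N, if the wrist force passes 120 N, or if a joint passes its speed limit or range.

## Working session

There is one attempt and no reset: what is moved stays moved. The work goes in short steps, Python scripts to look and compute and a tool call to move; the robot and the scene stay as the last step left them, time stands still between calls to the robot, and variables do not carry over. Pictures are saved under pics/ and viewed, about 8 in all and at most 12, crops included, and the job is handed in when it is done.

Besides the shell and the picture viewer there is one more tool, called after "Request:" as name(argument=value, ...), one argument or row to a line, values as JSON. apply_moves: Moves the arm, as the interface text tells. Its arguments: {"type":"object","properties":{"motion":{"type":"array","items":{"type":"array"}},"newtons":{"type":"number"}},"required":["motion"]}

```bash
ls; mkdir -p pics; cat > h.py <<'E'
import numpy as np, cv2
from scipy.spatial.transform import Rotation as R
from bench import bot
def grab(n,tag):
    s=bot.observe(); im,d=bot.camera(n); ci=bot.camera_info(n)
    K=np.array(ci['camera_matrix'])
    if n=='wrist':
        T=np.eye(4); q=s['orientation']; T[:3,:3]=R.from_quat([q[1],q[2],q[3],q[0]]).as_matrix(); T[:3,3]=s['eef_pos']
        T=T@np.array(ci['mount'])
    else: T=np.array(ci['extrinsics'])
    np.savez('pics/'+tag,im=im,d=d,K=K,T=T); cv2.imwrite(f'pics/{tag}.png',im)
    return im,d,K,T
def load(tag):
    z=np.load(f'pics/{tag}.npz'); return z['im'],z['d'],z['K'],z['T']
def pts(d,K,T):
    v,u=np.indices(d.shape); X=np.stack([(u-K[0,2])/K[0,0]*d,(v-K[1,2])/K[1,1]*d,d],-1)
    return X@T[:3,:3].T+T[:3,3]
def proj(P,K,T):
    p=(np.asarray(P)-T[:3,3])@T[:3,:3]; return p[...,:2]/p[...,2:]*[K[0,0],K[1,1]]+[K[0,2],K[1,2]]
E
python3 - <<'E'
from h import *
s=bot.observe(); print(s)
for n in ('top','side'):
    im,d,K,T=grab(n,n+'0'); print(n,T.round(3),K.round(1))
E
```

```text
pics
{'time_s': 0.0, 'joint_positions': array([ 1.24768782e+00,  3.79413119e-01,  1.73478328e+00,  3.83650238e-06,
        1.02848244e+00, -3.33005863e-02]), 'joint_vel': array([ 0.00060912,  0.00033161, -0.00109781, -0.00143739, -0.00106492,
        0.00118266]), 'joint_efforts': array([-6.38039228e-05, -7.63722038e+01, -4.34368193e+01,  6.51198719e-02,
        4.24245524e-02, -7.32909507e-05]), 'eef_pos': array([0.19998354, 0.67062896, 0.40408371]), 'orientation': array([-9.78865882e-05,  1.44398355e-01,  9.89519490e-01, -5.34200717e-04]), 'ft_force': array([ 0.81733225, -0.29596454,  0.00711576]), 'torque': array([0.02553406, 0.01090269, 0.01588264]), 'opening': 0.09111756930792082}
top [[ 2.600e-02 -9.920e-01  1.250e-01  4.650e-01]
 [-1.000e+00 -2.600e-02  5.000e-03  2.500e-02]
 [-1.000e-03 -1.250e-01 -9.920e-01  1.019e+00]
 [ 0.000e+00  0.000e+00  0.000e+00  1.000e+00]] [[382.4   0.  280. ]
 [  0.  382.4 210.9]
 [  0.    0.    1. ]]
side [[-1.    -0.01   0.027  0.521]
 [-0.027  0.662 -0.749  0.948]
 [-0.011 -0.75  -0.662  0.899]
 [ 0.     0.     0.     1.   ]] [[401.6   0.  284.4]
 [  0.  401.6 210.1]
 [  0.    0.    1. ]]
```

View pics/top0.png

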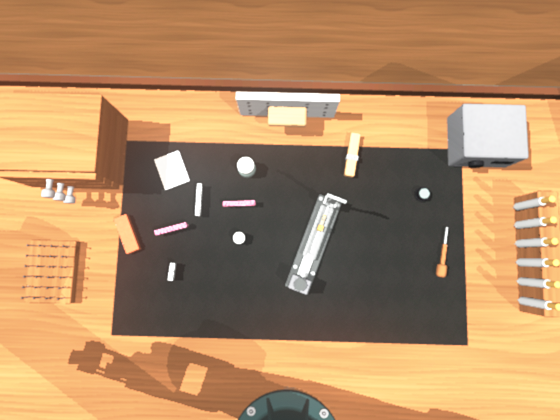

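View pics/side0.png

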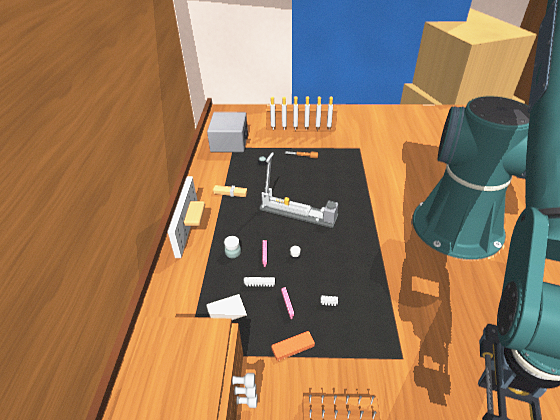

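The top view shows the full strip at (198,199), the stub at (171,271), and pink decoys at (239,203) and (170,229). The feeder runs from the head at (299,284) to the hinge near (330,200), with the rail upright and leaning back. The side view has the strip at (259,282), the head at (330,213) and the hinge at (266,200).

```bash
python3 - <<'E'
from h import *
def rect(P):
    r=cv2.minAreaRect((P[:,:2]*1000).astype(np.float32)); return np.round(r[0],1),np.round(r[1],1),round(r[2],1)
for tag,boxes in (('top0',dict(strip=(185,175,212,223),stub=(160,258,182,284),feeder=(280,185,350,300))),('side0',dict(strip=(240,270,280,292),stub=(317,290,342,310),feeder=(255,145,345,232)))):
    im,d,K,T=load(tag); P=pts(d,K,T)
    for k,(a,b,c,e) in boxes.items():
        p=P[b:e,a:c].reshape(-1,3); p=p[d[b:e,a:c].ravel()>0]
        q=p[(p[:,2]>.012)]
        print(tag,k,len(q),q.mean(0).round(4),'zmax',q[:,2].max().round(4))
        if k!='feeder':
            q=q[q[:,2]>.02]; print(rect(q))
        else:
            h=p[(p[:,2]>.062)&(p[:,2]<.078)]; print('62-78',rect(h),len(h))
            r=p[p[:,2]>.08]; 
            o=np.argsort(r[:,2]); print('rail',r[o[::max(1,len(o)//8)]].round(3).tolist(), r[o[-15:]].mean(0).round(3))
            b=p[(p[:,2]>.009)&(p[:,2]<.055)]; print('base',rect(b))
# big crop
im,d,K,T=load('top0'); im2,_,_,_=load('side0')
A=cv2.resize(im[180:305,275:355],None,fx=4.6,fy=4.6,interpolation=2)
B=cv2.resize(im2[145:235,250:345],None,fx=4.4,fy=4.4,interpolation=2)
c=np.zeros((580,790,3),np.uint8); c[:min(580,A.shape[0]),:A.shape[1]]=A[:580]; c[:B.shape[0],370:370+B.shape[1]]=B[:,:420]
cv2.imwrite('pics/crop0.png',c)
E
```

```text
top0 strip 174 [0.6166 0.2464 0.027 ] zmax 0.0344
(array([603.8, 249.7]), array([ 30.1, 109.3]), 75.9)
top0 stub 101 [0.4279 0.3056 0.0269] zmax 0.0332
(array([428.1, 306.7]), array([13.4, 43.5]), 86.9)
top0 feeder 1896 [ 0.5093 -0.0573  0.0391] zmax 0.2076
62-78 (array([506.5, -57.7]), array([ 48.7, 247.3]), 70.5) 273
rail [[0.611, -0.091, 0.083], [0.608, -0.085, 0.131], [0.6, -0.093, 0.171], [0.605, -0.083, 0.202], [0.603, -0.076, 0.203], [0.603, -0.082, 0.204], [0.592, -0.104, 0.205], [0.605, -0.073, 0.205], [0.6, -0.088, 0.206]] [ 0.6   -0.089  0.206]
base (array([510. , -58.5]), array([ 64. , 258.4]), 70.5)
side0 strip 187 [0.6181 0.251  0.0246] zmax 0.032
(array([618.3, 248.8]), array([16.3, 83.2]), 88.9)
side0 stub 107 [0.4295 0.3101 0.0244] zmax 0.0314
(array([429.4, 308.1]), array([15.9, 42.7]), 85.0)
side0 feeder 1216 [ 0.5184 -0.0765  0.0432] zmax 0.2065
62-78 (array([510.7, -50.4]), array([ 49. , 250.1]), 72.4) 101
rail [[0.617, -0.083, 0.08], [0.616, -0.084, 0.1], [0.612, -0.084, 0.12], [0.608, -0.087, 0.138], [0.602, -0.097, 0.154], [0.601, -0.092, 0.174], [0.603, -0.079, 0.194], [0.595, -0.105, 0.202]] [ 0.6   -0.088  0.204]
base (array([ 529.7, -188.9]), array([248.1, 441.7]), 7.6)
```

View pics/crop0.png

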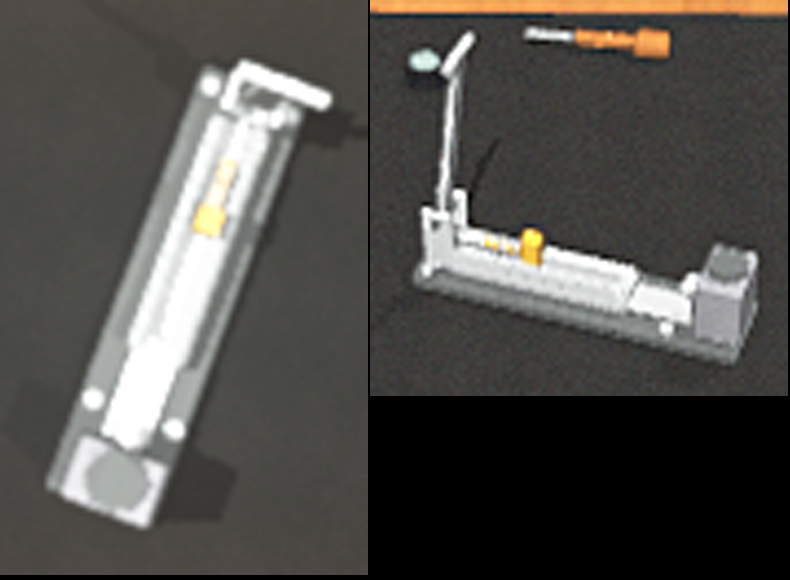

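The crops confirm the feeder: the brass follower mid-channel, the rail nearly upright with its bar on top, and the head at the low-x end. Next I'll go above the strip.

```bash
cat >> h.py <<'E'
def goal(x,y,z,yaw):
    "world mm TCP target, yaw deg of tool x, tool down -> shift in tool axes mm, rotvec"
    s=bot.observe(); q=s['orientation']; R0=R.from_quat([q[1],q[2],q[3],q[0]])
    a=np.radians(yaw); c,n=np.cos(a),np.sin(a)
    R1=R.from_matrix(np.array([[c,n,0],[n,-c,0],[0,0,-1.]]))
    sh=R0.inv().apply(np.array([x,y,z])-s['eef_pos']*1000)
    print('goal',(x,y,z,yaw),'shift',sh.round(1),'rot',(R0.inv()*R1).as_rotvec().round(3))
E
python3 - <<'E'
from h import *
for tag,(a,b,c,e) in (('top0',(188,180,208,223)),('side0',(240,270,280,292))):
    im,d,K,T=load(tag); P=pts(d,K,T)
    p=P[b:e,a:c].reshape(-1,3); p=p[p[:,2]>.022]
    p=p[(abs(p[:,0]-.617)<.055)&(abs(p[:,1]-.249)<.02)]
    print(cv2.minAreaRect((p[:,:2]*1000).astype(np.float32)))
print(bot.camera_info('wrist'))
goal(618,249,330,179)
E
```

```text
((617.0423583984375, 247.35789489746094), (82.80044555664062, 12.78666877746582), 0.5438258051872253)
((618.2715454101562, 248.58970642089844), (16.0877628326416, 83.24345397949219), 88.15670776367188)
{'camera_matrix': array([[367.59146155,   0.        , 277.45601038],
       [  0.        , 367.59146155, 214.21536535],
       [  0.        ,   0.        ,   1.        ]]), 'mount': array([[ 3.48473637e-04, -9.69782427e-01, -2.43971152e-01,
         6.71292097e-02],
       [ 9.99999711e-01,  1.73096147e-04,  7.40283977e-04,
        -6.09990148e-05],
       [-6.75683925e-04, -2.43971340e-01,  9.69782207e-01,
         1.87288144e-02],
       [ 0.00000000e+00,  0.00000000e+00,  0.00000000e+00,
         1.00000000e+00]])}
goal (618, 249, 330, 179) shift [-521.1 -284.6   74.5] rot [-0.001 -0.    -0.272]
```

Request:
apply_moves(
  motion=[
    [[-521,-285,75],[0,0,-0.272],91],
    [[-521,-285,75],[0,0,-0.272],91],
    [[-521,-285,75],[0,0,-0.272],91],
    [[-521,-285,75],[0,0,-0.272],91],
    [[-521,-285,75],[0,0,-0.272],91],
    [[-521,-285,75],[0,0,-0.272],91],
    [[-521,-285,75],[0,0,-0.272],91],
    [[-521,-285,75],[0,0,-0.272],91],
    [[-521,-285,75],[0,0,-0.272],91],
    [[-521,-285,75],[0,0,-0.272],91],
    [[-521,-285,75],[0,0,-0.272],91],
    [[-521,-285,75],[0,0,-0.272],91],
  ],
)

```text
time_s: 1.6
eef_pos: [0.6173, 0.2489, 0.3292]
orientation: [-0.0, 0.009, 1.0, -0.001]
ft_force: [-0.6, -0.1, -0.0]
opening: 0.0911
```

```bash
python3 - <<'E'
from h import *
im,d,K,T=grab('wrist','w1'); P=pts(d,K,T)
m=(P[...,2]>.02)&(P[...,2]<.04)&(abs(P[...,0]-.618)<.06)&(abs(P[...,1]-.249)<.022)
print(cv2.minAreaRect((P[m][:,:2]*1000).astype(np.float32)), np.percentile(P[m][:,2],[5,50,90,99]), m.sum())
t=m&(P[...,2]>np.percentile(P[m][:,2],90)-.003)
print(cv2.minAreaRect((P[t][:,:2]*1000).astype(np.float32)), P[t][:,:2].mean(0))
E
```

```text
((618.9036865234375, 247.26766967773438), (11.977310180664062, 84.04744720458984), 89.76903533935547) [0.0283327  0.02998638 0.03189437 0.03265447] 1586
((619.0578002929688, 247.24078369140625), (11.903517723083496, 83.68634796142578), 89.84850311279297) [0.61743247 0.24724328]
```

View pics/w1.png

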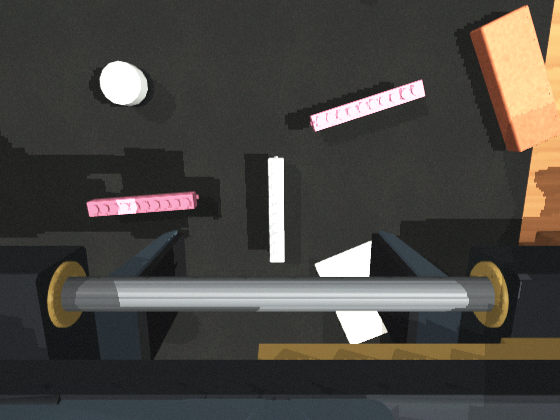

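The strip is centred at pixel (276,209), and its depth gives centre (619, 247) mm, yaw 180° and top about 30 mm. The white pad lies beyond the finger sweep, so I'll narrow the opening to be safe.

```bash
python3 - <<'E'
from h import *
goal(619,247.3,207,179.8)
E
```

```text
goal (619, 247.3, 207, 179.8) shift [ -2.   -1.8 122.4] rot [-0.001 -0.001 -0.014]
```

Request:
apply_moves(
  motion=[
    [[-2,-1.8,50],[0,0,-0.014],45],
    [[-2,-1.8,80],[0,0,-0.014],45],
    [[-2,-1.8,105],[0,0,-0.014],45],
    [[-2,-1.8,122],[0,0,-0.014],45],
    [[-2,-1.8,122],[0,0,-0.014],45],
    [[-2,-1.8,122],[0,0,-0.014],9],
    [[-2,-1.8,122],[0,0,-0.014],9],
    [[-2,-1.8,122],[0,0,-0.014],9],
    [[-2,-1.8,122],[0,0,-0.014],9],
    [[-2,-1.8,122],[0,0,-0.014],9],
  ],
  newtons=30,
)

```text
time_s: 2.9
eef_pos: [0.6192, 0.2473, 0.2078]
orientation: [-0.0, 0.002, 1.0, -0.0]
ft_force: [-1.3, -0.8, 5.9]
opening: 0.0116
```

```bash
python3 - <<'E'
from h import *
goal(474,-46,400,160.5)
E
```

```text
goal (474, -46, 400, 160.5) shift [ 144.3 -294.  -191.9] rot [-0.001 -0.     0.337]
```

Request:
apply_moves(
  motion=[
    [[0,0,-40],[0,0,0],9],
    [[0,0,-90],[0,0,0],9],
    [[20,-40,-140],[0,0,0.05],9],
    [[50,-100,-192],[0,0,0.15],9],
    [[80,-160,-192],[0,0,0.25],9],
    [[110,-220,-192],[0,0,0.337],9],
    [[130,-270,-192],[0,0,0.337],9],
    [[144,-294,-192],[0,0,0.337],9],
    [[144,-294,-192],[0,0,0.337],9],
    [[144,-294,-192],[0,0,0.337],9],
  ],
)

```text
time_s: 4.15
eef_pos: [0.4744, -0.046, 0.4002]
orientation: [0.0, 0.17, 0.986, -0.0]
ft_force: [0.4, 0.2, -1.6]
opening: 0.0121
```

```bash
python3 - <<'E'
from h import *
im,d,K,T=grab('wrist','w2'); P=pts(d,K,T)
def rect(m): 
    r=cv2.minAreaRect((P[m][:,:2]*1000).astype(np.float32)); print(m.sum(),np.round(r[0],1),np.round(r[1],1),round(r[2],2),np.median(P[m][:,2]).round(4))
near=(d>0)&(np.hypot(P[...,0]-.51,P[...,1]+.0585)<.16)
z=P[...,2]
rect(near&(z>.006)&(z<.05))
yaw=np.radians(160.5);u=np.array([np.cos(yaw),np.sin(yaw)]);n=np.array([-u[1],u[0]])
q=P[...,:2]-np.array([.5213,-.0625]); a=q@u*1000;b=q@n*1000
h=near&(z>.062)&(z<.08)&(a>80); rect(h); print('head a,b',np.percentile(a[h],[1,50,99]).round(1),np.percentile(b[h],[1,50,99]).round(1))
hsv=cv2.cvtColor(im,cv2.COLOR_BGR2HSV)
f=near&(hsv[...,0]>10)&(hsv[...,0]<35)&(hsv[...,1]>110)&(z>.045)&(z<.056); print('follower',f.sum(),np.percentile(a[f],[1,50,99]).round(1),np.percentile(b[f],[1,50,99]).round(1),np.median(z[f]))
# base lateral edges at several a
for lo in range(-110,140,25):
    m=near&(z>.006)&(z<.02)&(a>lo)&(a<lo+25)&(abs(b)<45)
    w=near&(z>.025)&(z<.04)&(a>lo)&(a<lo+25)&(abs(b)<45)
    if m.sum()>20: print(lo,'base',np.percentile(b[m],[1,99]).round(1),m.sum(),'wall',np.percentile(b[w],[1,99]).round(1) if w.sum()>9 else None,w.sum())
c=(d>0)&(z>.15)&(d<.25); print('held',c.sum())
E
```

```text
4567 [499.1 -54.1] [ 64.2 230.6] 70.66 0.0138
2526 [408.3 -22.2] [49.6 35. ] 70.5 0.0663
head a,b [102.5 119.8 137.3] [-24.5  -0.4  23.7]Traceback (most recent call last):
  File "<stdin>", line 12, in <module>
    return _quantile_unchecked(
        a, q, axis, out, overwrite_input, method, keepdims, weights)
    return _ureduce(a,
                    func=_quantile_ureduce_func,
    ...<5 lines>...
                    overwrite_input=overwrite_input,
                    method=method)
    r = func(a, **kwargs)
    result = _quantile(arr,
                       quantiles=q,
    ...<2 lines>...
                       out=out,
                       weights=wgt)
    slices_having_nans = np.isnan(arr[-1, ...])
                                  ~~~^^^^^^^^^
IndexError: index -1 is out of bounds for axis 0 with size 0
```

View pics/w2.png

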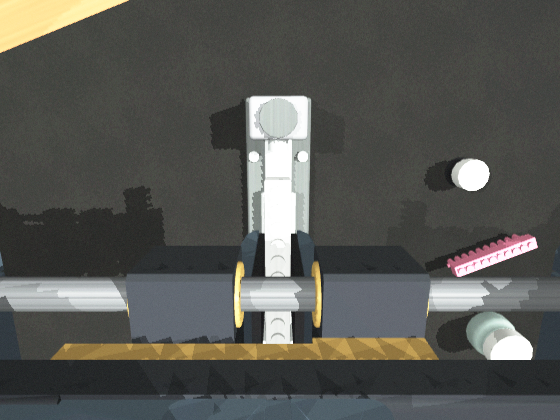

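The wrist view has the head at (278,118), the lip plate around (278,177), and the held strip between the fingers at x≈278, already almost in line with the channel. Now the lateral offset of channel and strip in the tool frame.

```bash
python3 - <<'E'
from h import *
im,d,K,T=load('w2'); M=np.array(bot.camera_info('wrist')['mount'])
P=pts(d,K,M)*1000; W=pts(d,K,T); z=W[...,2]*1000
g=im.mean(2)
for v in range(100,345,12):
    out=[]
    for lo,hi,name in ((5,17,'base'),(22,38,'wall'),(55,80,'head'),(95,170,'held')):
        m=(z[v]>lo)&(z[v]<hi)&(abs(P[v,:,1])<45)&(d[v]>0)
        if name=='held': m&=abs(P[v,:,1])<9
        if m.sum()>3: out.append((name,P[v,m,0].mean().round(0),P[v,m,1].min().round(1),P[v,m,1].max().round(1),z[v,m].mean().round(1)))
    print(v,*[tuple(map(lambda x:x if isinstance(x,str) else float(x),o)) for o in out])
A=cv2.resize(im[85:260,225:335],None,fx=5,fy=3.4,interpolation=2); cv2.imwrite('pics/w2c.png',A)
E
```

```text
100 ('base', 87.0, -31.1, 31.4, 12.3) ('head', 84.0, -23.2, 24.6, 67.1)
112 ('base', 76.0, -31.5, 31.7, 12.2) ('head', 75.0, -23.4, 24.9, 69.0)
124 ('base', 65.0, -30.4, 32.0, 12.6) ('head', 65.0, -23.7, 25.1, 69.0)
136 ('base', 54.0, -30.6, 32.4, 12.5) ('head', 56.0, -24.1, 24.4, 66.6)
148 ('base', 42.0, -31.0, 32.8, 13.1)
160 ('base', 30.0, -30.1, 31.8, 13.8)
172 ('base', 18.0, -30.4, 32.0, 13.2)
184 ('base', 6.0, -30.6, 32.4, 13.5)
196 ('base', -6.0, -31.0, 32.7, 13.4) ('wall', -4.0, -14.1, 15.7, 26.8)
208 ('base', -19.0, -30.1, 31.8, 13.3)
220 ('base', -32.0, -30.4, 32.1, 13.1)
232 ('base', -45.0, -30.6, 32.3, 13.3)
244
256
268
280
292
304
316
328
340 ('head', -140.0, -13.9, 14.5, 62.3)
```

View pics/w2c.png

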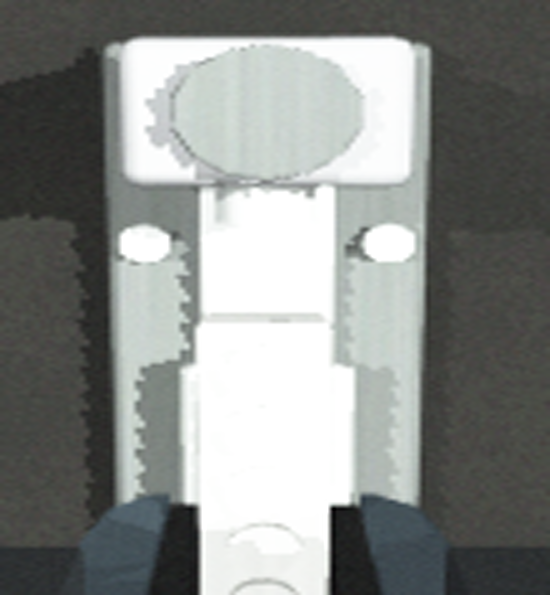

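Request:
apply_moves(
  motion=[
    [[-24,0.6,40],[0,0,-0.002],9],
    [[-24,0.6,80],[0,0,-0.002],9],
    [[-24,0.6,120],[0,0,-0.002],9],
    [[-24,0.6,145],[0,0,-0.002],9],
    [[-24,0.6,155],[0,0,-0.002],9],
    [[-24,0.6,155],[0,0,-0.002],9],
    [[-24,0.6,155],[0,0,-0.002],9],
  ],
)

```text
time_s: 5.08
eef_pos: [0.498, -0.053, 0.2461]
orientation: [0.001, 0.168, 0.986, -0.0]
ft_force: [0.1, 0.7, -0.7]
opening: 0.0114
```

```bash
python3 - <<'E'
from h import *
s=bot.observe(); print(s['eef_pos'],s['ft_force'])
im,d,K,T=grab('wrist','w3')
im2,d2,K2,T2=grab('side','s3')
A=cv2.resize(im[60:330,180:380],None,fx=2,fy=2,interpolation=2)
B=cv2.resize(im2[130:240,250:350],None,fx=3.8,fy=3.8,interpolation=2)
c=np.zeros((540,790,3),np.uint8); c[:540,:400]=A; c[:B.shape[0],405:405+B.shape[1]]=B
cv2.imwrite('pics/c3.png',c)
E
```

```text
[ 0.49795534 -0.05298019  0.24605261] [ 0.13365722  0.70669009 -0.67466207]
```

View pics/c3.png

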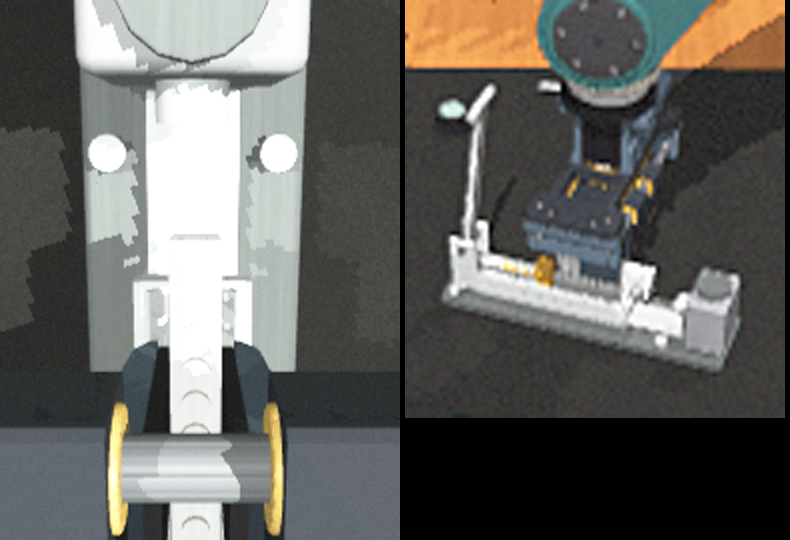

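```bash
python3 - <<'E'
from h import *
im,d,K,T=load('w3'); M=np.array(bot.camera_info('wrist')['mount'])
P=pts(d,K,M)*1000; z=pts(d,K,T)[...,2]*1000
for v in list(range(70,245,12)):
    out=[]
    for lo,hi,name in ((5,16,'base'),(16,25,'plate'),(25,38,'wall'),(45,66,'strip'),(66,80,'head')):
        m=(z[v]>lo)&(z[v]<hi)&(abs(P[v,:,1])<40)&(d[v]>0)
        if m.sum()>3: a,b=P[v,m,1].min(),P[v,m,1].max(); out.append(f'{name} x{P[v,m,0].mean():.0f} {a:.1f}..{b:.1f} c{(a+b)/2:.1f} z{z[v,m].mean():.0f}')
    print(v,*out,sep=' | ')
# strip front edge
m=(z>50)&(z<66)&(abs(P[...,1])<5)&(d>0)&(d<.3); print('strip front tool x',np.percentile(P[m][:,0],[95,99.5]))
E
```

```text
70 | strip x88 -25.3..23.9 c-0.7 z65 | head x87 -14.1..20.1 c3.0 z71
82 | strip x83 -25.6..24.1 c-0.7 z65 | head x83 -20.8..14.8 c-3.0 z70
94 | strip x79 -24.6..23.0 c-0.8 z64
106 | base x76 -32.3..30.9 c-0.7 z13 | plate x75 -13.2..11.8 c-0.7 z19 | strip x74 -8.1..7.5 c-0.3 z49
118 | base x69 -32.6..31.3 c-0.6 z13 | plate x69 -13.2..12.0 c-0.6 z19 | strip x69 -8.7..7.1 c-0.8 z49
130 | base x63 -32.0..30.9 c-0.6 z13 | plate x63 -28.0..26.6 c-0.7 z19
142 | base x56 -32.6..31.1 c-0.7 z13 | plate x56 -27.4..26.8 c-0.3 z19
154 | base x49 -32.0..30.4 c-0.8 z13 | plate x50 -13.6..12.2 c-0.7 z19
166 | base x42 -32.5..31.2 c-0.6 z13 | plate x43 -13.2..11.9 c-0.7 z19
178 | base x35 -32.1..30.5 c-0.8 z13 | plate x36 -13.2..11.9 c-0.7 z19 | strip x42 -5.6..5.8 c0.1 z61
190 | base x28 -32.2..31.0 c-0.6 z13 | plate x29 -13.2..11.9 c-0.6 z19 | head x38 -5.8..5.7 c-0.1 z68
202 | base x21 -32.7..30.3 c-1.2 z13 | plate x23 -17.1..15.9 c-0.6 z21 | wall x24 -14.9..13.7 c-0.6 z30 | head x33 -5.9..5.7 c-0.1 z68
214 | base x13 -32.1..30.7 c-0.7 z13 | plate x15 -17.4..16.1 c-0.7 z21 | wall x18 -15.1..13.2 c-1.0 z31 | head x27 -5.4..5.8 c0.2 z69
226 | base x6 -32.5..31.1 c-0.7 z13 | plate x8 -17.6..16.2 c-0.7 z21 | wall x11 -15.1..13.3 c-0.9 z31 | head x22 -5.5..5.8 c0.1 z69
238 | base x-2 -32.1..30.5 c-0.8 z13 | strip x15 -8.9..9.2 c0.2 z64 | head x16 -14.6..14.9 c0.2 z68
strip front tool x [ 79.65674481 112.38377607]
```

Request:
apply_moves(
  motion=[
    [[0,-0.8,5],[0,0,0],9],
    [[0,-0.8,5],[0,0,0],9],
    [[-8,-0.8,5],[0,0,0],9],
    [[-16,-0.8,5],[0,0,0],9],
    [[-24,-0.8,5],[0,0,0],9],
    [[-30,-0.8,5],[0,0,0],9],
    [[-35,-0.8,5],[0,0,0],9],
    [[-35,-0.8,5],[0,0,0],9],
    [[-35,-0.8,5],[0,0,0],9],
  ],
)

```text
time_s: 6.3
eef_pos: [0.5306, -0.0655, 0.2409]
orientation: [0.0, 0.168, 0.986, -0.0]
ft_force: [-5.5, 1.7, 2.8]
opening: 0.012
```

```bash
python3 - <<'E'
from h import *
s=bot.observe(); print(s['eef_pos'],s['ft_force'])
im,d,K,T=grab('wrist','w4'); M=np.array(bot.camera_info('wrist')['mount'])
P=pts(d,K,M)*1000; z=pts(d,K,T)[...,2]*1000
for v in list(range(70,260,16)):
    out=[]
    for lo,hi,name in ((5,16,'base'),(16,25,'plate'),(25,38,'wall'),(45,80,'strip')):
        m=(z[v]>lo)&(z[v]<hi)&(abs(P[v,:,1])<40)&(d[v]>0)
        if m.sum()>3: a,b=P[v,m,1].min(),P[v,m,1].max(); out.append(f'{name} x{P[v,m,0].mean():.0f} {a:.1f}..{b:.1f} c{(a+b)/2:.1f} z{z[v,m].mean():.0f}')
    print(v,*out,sep=' | ')
im2,_,_,_=grab('side','s4')
c=np.zeros((540,790,3),np.uint8); c[:540,:400]=cv2.resize(im[60:330,180:380],None,fx=2,fy=2,interpolation=2); B=cv2.resize(im2[130:240,250:350],None,fx=3.8,fy=3.8,interpolation=2); c[:B.shape[0],405:405+B.shape[1]]=B
cv2.imwrite('pics/c4.png',c)
E
```

```text
[ 0.5306359  -0.06554665  0.24094263] [-5.46012799  1.67163218  2.77752936]
70 | base x94 -31.6..32.4 c0.4 z13 | plate x93 -28.4..29.1 c0.4 z19
86 | base x86 -31.1..32.0 c0.5 z13 | plate x85 -12.2..12.9 c0.4 z19
102 | base x78 -31.5..31.6 c0.1 z13 | plate x77 -12.3..13.2 c0.5 z19
118 | base x69 -31.2..32.0 c0.4 z13 | plate x69 -12.4..13.3 c0.4 z19
134 | base x61 -31.5..31.7 c0.1 z13 | plate x61 -12.6..12.8 c0.1 z19
150 | base x52 -31.4..31.5 c0.1 z13 | plate x52 -16.4..17.0 c0.3 z21 | wall x53 -14.1..14.3 c0.1 z30
166 | base x43 -30.9..32.1 c0.6 z13 | plate x44 -16.4..16.8 c0.2 z22 | wall x45 -14.3..14.5 c0.1 z31
182 | base x34 -31.2..31.5 c0.1 z13 | plate x35 -16.7..17.0 c0.2 z21 | wall x36 -13.9..14.7 c0.4 z31 | strip x42 -5.8..6.0 c0.1 z62
198 | base x24 -30.9..32.2 c0.6 z13 | plate x26 -16.2..17.2 c0.5 z21 | wall x28 -14.0..14.3 c0.1 z31 | strip x35 -5.9..5.7 c-0.1 z63
214 | base x15 -31.6..31.7 c0.1 z13 | plate x17 -16.5..16.8 c0.2 z22 | wall x19 -14.3..14.5 c0.1 z31 | strip x27 -5.4..5.7 c0.2 z64
230 | base x5 -31.2..31.5 c0.1 z13 | plate x7 -16.6..17.1 c0.3 z21 | wall x10 -13.7..14.7 c0.5 z31 | strip x19 -10.3..10.6 c0.2 z61
246 | strip x15 -15.3..15.6 c0.1 z70
```

View pics/c4.png

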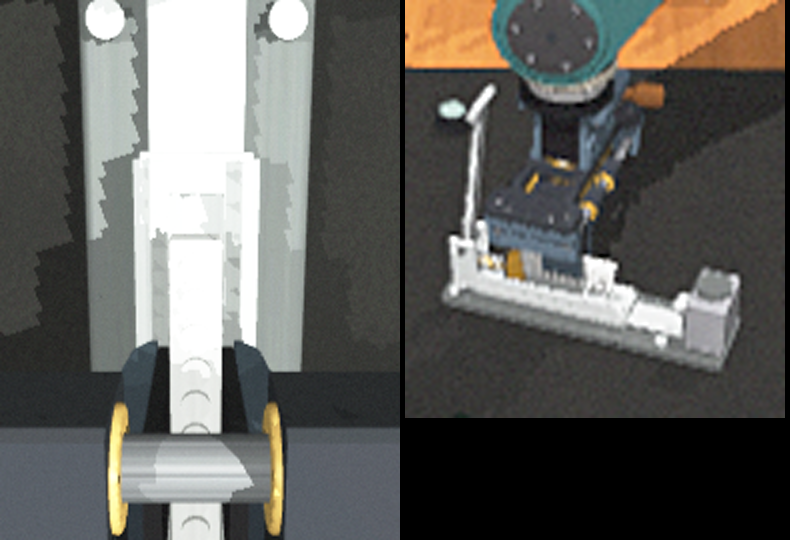

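The strip has pushed the follower back (about 5.7 N along the channel). Its front end, crop row 237, is about 6 mm behind the lip edge at row 195, and it is centred within 0.3 mm. Now I'll lower it.

Request:
apply_moves(
  motion=[
    [[0,0.2,3],[0,0,0],9],
    [[0,0.2,6],[0,0,0],9],
    [[0,0.2,9],[0,0,0],9],
    [[0,0.2,11],[0,0,0],9],
    [[0,0.2,12],[0,0,0],9],
    [[0,0.2,12],[0,0,0],9],
    [[0,0.2,12],[0,0,0],9],
  ],
)

```text
time_s: 7.28
eef_pos: [0.5305, -0.0654, 0.2286]
orientation: [-0.001, 0.168, 0.986, -0.0]
ft_force: [-5.8, 1.7, 1.3]
opening: 0.0117
```

Request:
apply_moves(
  motion=[
    [[0,0,0.8],[0,0,0],9],
    [[0,0,0.8],[0,0,0],9],
    [[3,0,0.8],[0,0,0],9],
    [[5,0,0.8],[0,0,0],9],
    [[6,0,0.8],[0,0,0],9],
    [[6,0,0.8],[0,0,0],9],
    [[6,0,0.8],[0,0,0],9],
  ],
)

```text
time_s: 8.15
eef_pos: [0.5248, -0.0634, 0.2278]
orientation: [-0.001, 0.168, 0.986, -0.0]
ft_force: [-4.5, 1.0, 3.0]
opening: 0.0118
```

Request:
apply_moves(
  motion=[
    [[6,0,0],[0,0,0],14],
    [[6,0,0],[0,0,0],18],
    [[6,0,0],[0,0,0],26],
    [[6,0,0],[0,0,0],34],
    [[6,0,0],[0,0,0],34],
    [[6,0,-20],[0,0,0],34],
    [[6,0,-60],[0,0,0],34],
    [[6,0,-120],[0,0,0],34],
    [[6,0,-175],[0,0,0],34],
    [[6,0,-175],[0,0,0],34],
    [[6,0,-175],[0,0,0],34],
  ],
)

```text
time_s: 9.52
eef_pos: [0.5192, -0.0613, 0.4024]
orientation: [-0.001, 0.168, 0.986, -0.0]
ft_force: [-0.1, -0.4, -1.1]
opening: 0.0338
```

```bash
python3 - <<'E'
from h import *
s=bot.observe(); print(s['eef_pos'],s['ft_force'],s['opening'])
im,d,K,T=grab('wrist','w5'); W=pts(d,K,T)*1000
yaw=np.radians(160.6);u=np.array([np.cos(yaw),np.sin(yaw)]);n=np.array([-u[1],u[0]])
# channel line from last tool pose
im2,d2,K2,T2=grab('side','s5'); W2=pts(d2,K2,T2)*1000
for X,dd,t in ((W,d,'w'),(W2,d2,'s')):
    q=X[...,:2]-np.array([524.8,-63.4]); a=q@u;b=q@n
    m=(dd>0)&(X[...,2]>42)&(X[...,2]<58)&(abs(b)<9)&(a>-75)&(a<80)
    print(t,m.sum(),np.percentile(a[m],[1,50,99]),np.percentile(b[m],[2,98]),np.percentile(X[m][:,2],[5,50,95]))
    r=(dd>0)&(X[...,2]>80)&(X[...,2]<215)&(abs(b)<27)&(a>-140)&(a<-60)
    if t=='s':
        for lo in range(80,215,20):
            k=r&(X[...,2]>=lo)&(X[...,2]<lo+20)
            if k.any(): print('rail z',lo,np.median(a[k]).round(1),b[k].min().round(1),b[k].max().round(1),k.sum())
c=np.zeros((540,790,3),np.uint8); c[:540,:400]=cv2.resize(im[60:330,180:380],None,fx=2,fy=2,interpolation=2); B=cv2.resize(im2[130:240,250:350],None,fx=3.8,fy=3.8,interpolation=2); c[:B.shape[0],405:405+B.shape[1]]=B
cv2.imwrite('pics/c5.png',c)
E
```

```text
[ 0.51920621 -0.06127998  0.40242793] [-0.11005871 -0.36191283 -1.07408228] 0.03383364025513549
w 1314 [-53.80053231  -2.21202292  42.98901409] [-6.0378837   5.10156408] [48.4451875  50.36541386 52.33268117]
s 84 [-51.18702684  -3.85832488  43.83829128] [-8.57282206  4.06887552] [42.91045883 46.68554757 51.01911244]
rail z 80 -91.1 -10.3 2.9 16
rail z 100 -89.7 -11.0 5.7 16
rail z 120 -86.5 -9.3 0.5 13
rail z 140 -85.2 -10.6 6.3 20
rail z 160 -82.2 -11.8 2.4 15
rail z 180 -79.4 -18.7 20.8 15
rail z 200 -79.4 -23.3 17.6 25
```

View pics/c5.png

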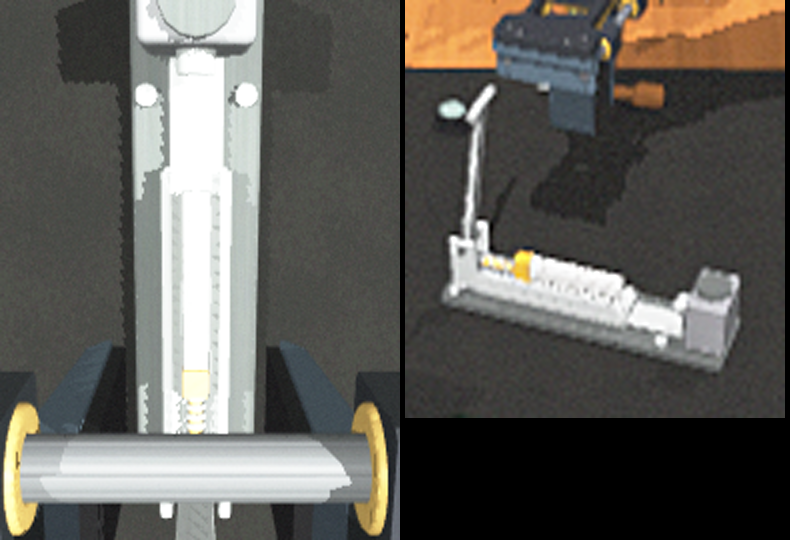

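Released: the strip stands upright at z≈50 on top, against the lip, with the follower's brass face behind it at crop (195,372). The rail leans at about 1.46 rad. I'll go over and behind it with the fingers closed.

Request:
apply_moves(
  motion=[
    [[0,0,-40],[0,0,0],0],
    [[-40,0,-42],[0,0,0],0],
    [[-90,0,-42],[0,0,0],0],
    [[-133,0,-42],[0,0,0],0],
    [[-133,0,-42],[0,0,0],0],
    [[-133,0,-42],[0,0,0],0],
    [[-133,0,0],[0,0,0],0],
    [[-133,0,31],[0,0,0],0],
    [[-133,0,31],[0,0,0],0],
    [[-133,0,31],[0,0,0],0],
  ],
  newtons=20,
)

```text
time_s: 10.88
eef_pos: [0.6444, -0.1053, 0.3711]
orientation: [-0.002, 0.168, 0.986, -0.0]
ft_force: [0.4, 0.2, 0.7]
opening: 0.0005
```

```bash
python3 - <<'E'
from h import *
s=bot.observe(); print(s['eef_pos'],s['ft_force'],s['opening'])
im,d,K,T=grab('side','s6'); im2,d2,K2,T2=grab('wrist','w6')
yaw=np.radians(160.6);u=np.array([np.cos(yaw),np.sin(yaw)])
q=s['eef_pos'][:2]*1000-np.array([524.5,-63.2]); a0=q@u
print('tool a,b',a0,q@[-u[1],u[0]])
th=np.array([1.45,1.3,1.15,1,.85,.7,.55,.4,.28,.17,.08,0])
r=125; A=-100+r*np.cos(th)-3*np.sin(th)-16; Z=56+r*np.sin(th)+3*np.cos(th)+191
print(np.c_[th,A-a0,s['eef_pos'][2]*1000-Z].round(0).tolist())
c=np.zeros((540,790,3),np.uint8); c[:420,:380]=cv2.resize(im2[:,60:500],(380,420)); B=cv2.resize(im[90:230,240:350],None,fx=3.7,fy=3.7,interpolation=2); c[:B.shape[0],382:382+B.shape[1]]=B[:540]
cv2.imwrite('pics/c6.png',c)
E
```

```text
[ 0.64444004 -0.10525606  0.37114883] [0.37653369 0.2140795  0.66321361] 0.0005474198675002207
tool a,b -127.09954825929705 -0.17119113089353988
[[1.0, 23.0, -0.0], [1.0, 42.0, 3.0], [1.0, 59.0, 9.0], [1.0, 76.0, 17.0], [1.0, 91.0, 28.0], [1.0, 105.0, 41.0], [1.0, 116.0, 56.0], [0.0, 125.0, 73.0], [0.0, 130.0, 87.0], [0.0, 134.0, 100.0], [0.0, 135.0, 111.0], [0.0, 136.0, 121.0]]
```

View pics/c6.png

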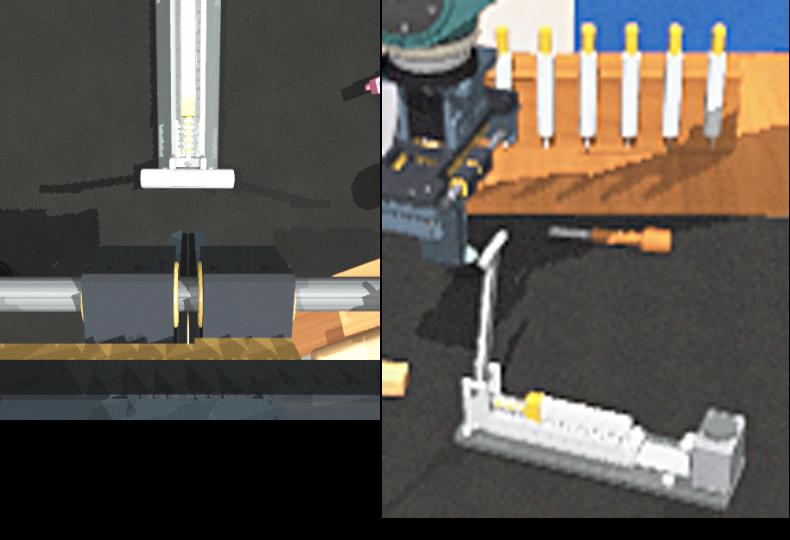

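The closed fingers are behind the bar, centred on it, with tips about 22 mm below it and the body above it. Now I'll push the rail over along its arc.

Request:
apply_moves(
  motion=[
    [[12,0,0],[0,0,0],0],
    [[23,0,0],[0,0,0],0],
    [[33,0,1],[0,0,0],0],
    [[42,0,3],[0,0,0],0],
    [[51,0,6],[0,0,0],0],
    [[59,0,9],[0,0,0],0],
    [[68,0,13],[0,0,0],0],
    [[76,0,17],[0,0,0],0],
    [[84,0,22],[0,0,0],0],
    [[91,0,28],[0,0,0],0],
    [[98,0,34],[0,0,0],0],
    [[105,0,41],[0,0,0],0],
  ],
)

```text
time_s: 12.48
eef_pos: [0.5451, -0.0704, 0.3303]
orientation: [-0.001, 0.168, 0.986, -0.0]
ft_force: [0.9, -0.2, 0.0]
opening: 0.0003
```

```bash
python3 - <<'E'
from h import *
s=bot.observe(); print(s['eef_pos'],s['ft_force'])
im,d,K,T=grab('side','s7')
yaw=np.radians(160.6);u=np.array([np.cos(yaw),np.sin(yaw)])
q=s['eef_pos'][:2]*1000-np.array([524.5,-63.2]); a0=q@u; print('tool a,b',a0,q@[-u[1],u[0]])
th=np.array([.55,.4,.28,.17,.08,0,-.02]); r=125; A=-100+r*np.cos(th)-3*np.sin(th)-16; Z=56+r*np.sin(th)+3*np.cos(th)+191
print(np.c_[A-a0,s['eef_pos'][2]*1000-Z].round(0).tolist())
cv2.imwrite('pics/c7.png',cv2.resize(im[90:240,230:360],None,fx=4,fy=4,interpolation=2))
E
```

```text
[ 0.54512084 -0.07041484  0.33032484] [ 0.91208807 -0.18886911  0.04717003]
tool a,b -21.84652891358649 -0.0442442171324382
[[11.0, 15.0], [20.0, 32.0], [25.0, 46.0], [29.0, 59.0], [30.0, 70.0], [31.0, 80.0], [31.0, 83.0]]
```

View pics/c7.png

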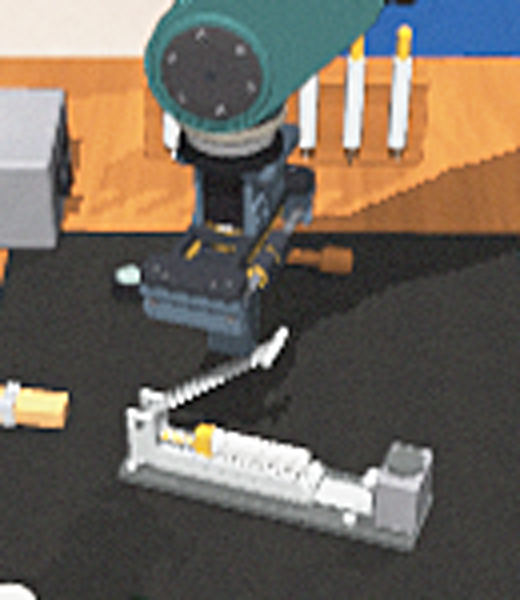

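The rail follows the fingers: it is at about 0.7 rad with the bar at (275,345), and the fingertips are on its outer face. I'll continue down.

Request:
apply_moves(
  motion=[
    [[6,0,7],[0,0,0],0],
    [[11,0,15],[0,0,0],0],
    [[16,0,23],[0,0,0],0],
    [[20,0,32],[0,0,0],0],
    [[23,0,39],[0,0,0],0],
    [[25,0,46],[0,0,0],0],
    [[28,0,54],[0,0,0],0],
    [[29,0,62],[0,0,0],0],
    [[30,0,69],[0,0,0],0],
    [[31,0,75],[0,0,0],0],
    [[31,0,77],[0,0,0],0],
    [[31,0,77],[0,0,0],0],
  ],
)

```text
time_s: 14.02
eef_pos: [0.5147, -0.0599, 0.2524]
orientation: [-0.002, 0.168, 0.986, -0.0]
ft_force: [-0.8, -0.3, 0.6]
opening: 0.0003
```

Request:
apply_moves(
  motion=[
    [[0,0,1],[0,0,0],0],
    [[0,0,2],[0,0,0],0],
    [[0,0,3],[0,0,0],0],
    [[0,0,3],[0,0,0],0],
  ],
)

```text
time_s: 14.52
eef_pos: [0.5148, -0.0599, 0.2499]
orientation: [-0.002, 0.168, 0.986, -0.0]
ft_force: [-4.0, 0.8, 12.0]
opening: 0.0004
```

12 N with the tips at z≈59 mm: the rail is on its stop. One slight extra press, then I'll retreat and check.

Request:
apply_moves(
  motion=[
    [[0,0,0.5],[0,0,0],0],
    [[0,0,0.5],[0,0,0],0],
  ],
)

```text
time_s: 14.78
eef_pos: [0.5149, -0.0599, 0.2499]
orientation: [-0.002, 0.168, 0.986, -0.0]
ft_force: [-4.7, 1.3, 12.0]
opening: 0.0005
```

Request:
apply_moves(
  motion=[
    [[0,0,-30],[0,0,0],0],
    [[0,0,-80],[0,0,0],0],
    [[0,0,-130],[0,0,0],0],
    [[0,0,-170],[0,0,0],0],
    [[0,0,-170],[0,0,0],0],
    [[0,0,-170],[0,0,0],0],
  ],
)

```text
time_s: 15.52
eef_pos: [0.5152, -0.0599, 0.4191]
orientation: [-0.002, 0.168, 0.986, -0.0]
ft_force: [0.6, 0.1, -0.7]
opening: 0.0004
```

```bash
python3 - <<'E'
from h import *
s=bot.observe(); print(s['eef_pos'],s['ft_force'])
im,d,K,T=grab('wrist','w8'); im2,d2,K2,T2=grab('side','s8')
yaw=np.radians(160.6);u=np.array([np.cos(yaw),np.sin(yaw)]);n=np.array([-u[1],u[0]])
for X,dd,t in ((pts(d,K,T)*1000,d,'w'),(pts(d2,K2,T2)*1000,d2,'s')):
    q=X[...,:2]-np.array([524.5,-63.2]); a=q@u;b=q@n
    for lo in range(-90,60,15):
        m=(dd>0)&(X[...,2]>45)&(X[...,2]<75)&(abs(b)<6)&(a>lo)&(a<lo+15)
        if m.sum()>3: print(t,lo,np.median(X[m][:,2]).round(1),m.sum())
c=np.zeros((540,790,3),np.uint8); c[:540,:400]=cv2.resize(im[60:330,180:380],None,fx=2,fy=2,interpolation=2); B=cv2.resize(im2[130:240,250:350],None,fx=3.8,fy=3.8,interpolation=2); c[:B.shape[0],405:405+B.shape[1]]=B
cv2.imwrite('pics/c8.png',c)
E
```

```text
[ 0.51524453 -0.05986496  0.41911679] [ 0.5523938   0.13761521 -0.69727462]
w -75 61.2 20
w -60 60.7 28
w -45 60.7 29
w -30 60.5 140
w -15 60.5 183
w 0 60.6 198
w 15 60.5 206
w 30 60.4 208
w 45 60.9 91
s -90 57.8 9
s -75 57.7 10
s -60 57.0 10
s -45 57.1 15
s -30 55.9 10
s -15 58.0 13
s 0 55.1 11
s 15 56.6 11
s 30 56.3 14
s 45 56.5 6
```

View pics/c8.png

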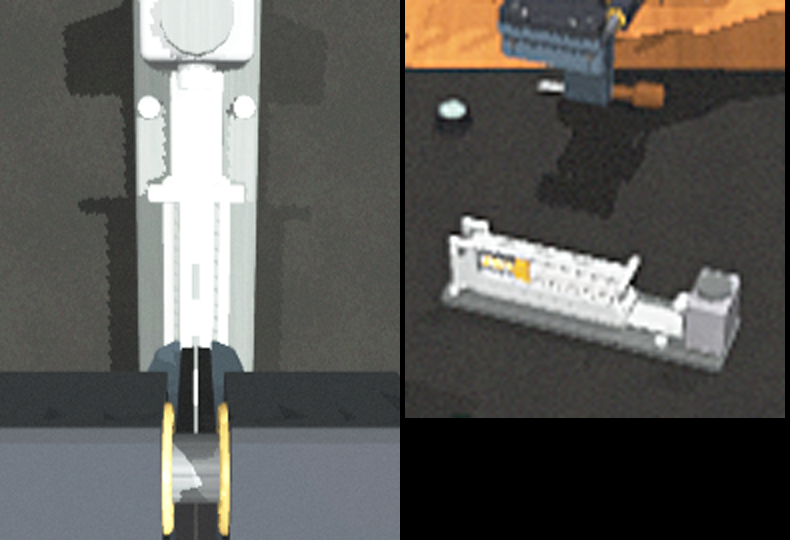

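The rail is level (z≈60.5 mm along its whole length) and shut over the strip, with its bar at crop (195,192). The side view shows the follower still against the strip underneath.

```bash
python3 -c "
from bench import bot
print(bot.job_done())"
```

```text
the job is handed in; nothing more can be done
None
```

The full-length strip is loaded in the feeder and the keeper rail is shut over it. I handed the job in at about 15.6 s of the 58 s allowed.

- **Loading:** I gripped the strip at mid-length and pushed the follower back with about 5.7 N. I lowered the strip behind the lip, eased it forward and let go.
- **Strip check:** after release it stood upright with its top about 50 mm above the table. It was against the lip with the follower's face behind it.
- **Rail:** I pushed the rail over by its outer face with the fingers closed until it met its stop. That took 12 N with the fingertips about 59 mm above the table.
- **Last check:** after I lifted the gripper clear, the wrist camera showed the rail level along its whole length, its top 60–61 mm above the table. The side camera gave 55–58 mm for the same surface. 59 mm is expected when shut, so both fit within roughly the camera calibration error.
- **Not checked:** I didn't measure the stub or the other bench items again afterwards. The planned paths stayed clear of them, and the force readings after each move showed no unexpected contact.

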